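# Tip the goods-in carton flat into the reader's taped frame

## Robot

A 7-joint arm with a two-finger parallel gripper is mounted at the origin on the work surface. World frame = base frame: x ahead of the robot, y to its left, z up, the work surface at z = 0. Lengths are in m, angles in degrees, forces in N, time in s.
With the tool pointing down it reaches from about 0.425 to 0.875 m from the base axis. Payload 4.7 kg.
Tool frame: the origin (TCP) lies on the centre line of the jaws, within the pads' length; the fingertips stand 11 mm ahead of it and the grasp point (between the pads) lies 8 mm behind it (finger_overhang is the x of the fingertips in the tool frame, in m); x points along the fingers, z is the direction in which the jaws open and shut, and the axes are right-handed (so a half turn about x gives the same grasp; the last joint's range is limited). The gripper opens to 87 mm and grips with 3 to 60 N. Pads are 19 mm wide; open, the fingers measure 117 mm over their backs; the gripper's body (75 mm by 190 mm) begins 51 mm behind the grasp point.
Start: joints at [-69.666, 18.392, -4.016, 83.108, 1.295, 78.541, -3.26], TCP at [0.217, 0.613, 0.234] pointing down, gripper open.
Joint ranges: [-163.93, 163.93], [-17.29, 119.83], [-79.2, 71.16], [3.27, 140.29], [-89.18, 269.18], [5.43, 117.66], [-154.24, 154.24]. Speed limits (degrees/s): [147.25, 147.25, 180, 180, 180, 180, 180].

## Interface

Orientations are given as [roll, pitch, yaw] about the fixed x, y, z axes, in that order (R = Rz(yaw) Ry(pitch) Rx(roll)).
In Python, from cell import get_obs, read_camera, sign_off, cut_out, finger_overhang gives the robot as it stands.
- The arm moves only by the tool servo_tool, never from a script. Its argument "rows" is one flat list of numbers, 5 for each row, row after row: the shift along the world's x, y, z in mm, then the turn about the world's z in degrees, then the closure, from 0 (fully open) to 1 (shut). A call has 1 to 10 rows; each row is the pose to reach, as a shift and turn from the pose commanded when the call began; what a row does not reach only later rows make up. A row lasts 1/12 s, in which the tool goes at most 41.7 mm and 7.16 degrees, less where a joint would pass 70% of its speed; a pose out of reach is approached as far as the arm can. A call with a gripper value outside its range is refused whole. The fingers move at their own pace and stop on an object; "force" is the grip in N (left out, the last holds). Time passes only in rows, so rows that repeat a pose let the fingers close. It gives the time, the measured TCP pose, the force and the opening at its end, in the units of the state.
- get_obs(): the state, without advancing time (a new reading comes with each control period).
- read_camera(name): name is "scene" or "top" or "wrist"; returns a dict with "frame" (384x512x3 uint8, blue, green, red), "range_z" (384x512 float32, m along the optical axis (not along the pixel's ray), 0 where there is no reading), "intrinsics" (3x3 intrinsics, pixels), "k1" (the pictures are not rectified: a ray, as slopes to the right and down, at radius r is drawn at 1 + k1 r^2 times it, then the intrinsics apply), "cam_to_world" (4x4, takes a point from camera to world coordinates); the wrist camera has in their place "tool_from_camera" (4x4, takes a point from camera to tool coordinates, whose origin is the TCP and whose axes are the tool frame's). Camera axes: x right, y down, z forward; pixel columns grow to the right and rows downward; lengths in m; the calibration is good to about 2 mm. A picture is of the moment at which its call begins: read the wrist's pose just before it.
- sign_off(): hands the job in, once; it reports no verdict.
Trained networks look in a picture, given as the dict that the camera call returned (one of the last four; its "shot" number tells which), for a name from the list of things; names that differ only in an ending like _2 or _b are one class to them, and where a whole thing is asked for, a point or a joint stands for the part that bears it (a point fixed in the world has none). Each returns a list of dicts, best first, with "score" (0 to 1); they miss things now and then, are a little off and sometimes report something else, mostly with a low value. They report only what shows in the picture. A call takes as long as a camera call. They do not tell look-alikes from the thing itself.
- cut_out(name, picture): "pixels" (384x512 bool, what is visible of it) and "extent" ([centre column, centre row, width, height] in pixels, round what is visible of it).
The state is a dict: "time_s": time; "qpos": joint angles; "joint_velocities": joint speeds; "effort": joint torques, N m; "tool_pos": TCP position; "tool_rot": TCP orientation; "force": force on the tool from outside, world axes, zero at the start; "wrist_torque": the same for the moment, N m; "grip_width": finger opening in m.
Only numpy, scipy, OpenCV 4.12 (cv2) and the standard library are available. Lean on these libraries where they do the work, as an engineer would, in place of code of your own. Each camera call takes 0.05 s, during which the arm holds its last target.

## Task

Book in the large carton standing just short of the taped frame under the code reader: with your fingertips low down, slide it, still upright, up to the frame until its leading bottom edge is on the nearest tape strip, then push it near the top so that it tips over onto its back inside the frame, label upward. Only push it, lightly: do not grip it or lift it off the bench, do not let it go over before that edge is on the tape, and leave everything else on the bench where it is.

Things in the scene. Friction and masses are not known exactly. Their poses are not given: they have to be found in the camera images.
- carton: large brown cardboard carton, rigid, 0.17 to 0.34 kg: 45 mm thick (its x), 100 wide (y), 110 high (z). Starts standing on its 45 x 100 base, 20 to 55 mm short of the frame, within 12 mm and 0.12 rad of square to it. Origin: centre of the base; x points to the frame, z up. White barcode label on its -x face. Pushed within 20 mm of the bench it slides; pushed above 75 mm it tips over its foot edge
- station: frame of flat black tape on the bench, a code reader fixed beyond it. Origin: centre of the frame; x points away from the carton to the reader, y to its left (away from the robot), z up. Tape 18 mm wide; 171 mm along x, 156 along y over its outer edges, so the nearest strip covers x -85.5 to -67.5 mm. Reader: base 104 mm across at x = 195 mm, head overhangs to x = 115 mm, 205 high
- carton_foot (a point): middle of the carton's bottom edge on the frame side (the leading bottom edge, or foot); carton frame (22.5, 0, 0) mm. Tipping, the carton turns about this edge, falls by itself once it leans past 22 degrees, and lands flat beyond it; the edge creeps forward up to 10 mm meanwhile
- carton_heel (a point): middle of the bottom edge on the label side; carton frame (-22.5, 0, 0) mm
- carton_foot_left (a point): left end of the foot edge; carton frame (22.5, 50, 0) mm
- carton_foot_right (a point): right end of the foot edge; carton frame (22.5, -50, 0) mm
- carton_top_left (a point): top left corner on the frame side; carton frame (22.5, 50, 110) mm
- carton_top_right (a point): top right corner on the frame side; carton frame (22.5, -50, 110) mm
- carton_label (a point): point on the label face; carton frame (-22.5, 0, 55) mm; 45 mm above the bench when the carton lies label up
- vial_rack: white two-deck vial rack with small capped glass vials, 112 x 56 mm, 38 high, on the frame's side nearer the robot; origin under its centre (leave alone)
- solvent_bottle: amber bottle, 62 mm across, 150 high, beside the frame's side away from the robot; origin under its centre (leave alone)
- tape_roll: roll of black tape lying flat, 92 mm across, 18 high, on the frame's side nearer the robot; origin under its centre (leave alone)
- small_carton: small standing carton 35 x 60 x 85 mm high, on the frame's side away from the robot; origin under its centre (leave alone)
- wrench: steel wrench 170 mm long lying near the robot, left; origin near its middle (leave alone)
- beaker: glass beaker 68 mm across, 90 high, near the robot, right; origin under its centre (leave alone)
- brass_union: brass pipe union, 26 mm across, 34 high, near the robot, right; origin under its centre (leave alone)
There are look-alikes about, which are no part of the job. Leave any purple look-alike of the carton alone.

How it is judged:
By the outcome, as a careful person would: the job done as asked, in the order asked, and still so for the second after the job is handed in, with the robot touching nothing.
It also fails if it takes over 45 s, if anything falls off the work surface, if the arm or the gripper's body presses on something with over 40 N, if the wrist force passes 120 N, or if a joint passes its speed limit or range.

## Working session

There is one attempt and no reset: what is moved stays moved. The work goes in short steps, Python scripts to look and compute and a tool call to move; the robot and the scene stay as the last step left them, time stands still between calls to the robot, and variables do not carry over. Pictures are saved under pics/ and viewed, and the job is handed in when it is done.

Besides the shell and the picture viewer there is one more tool, called after "Call:" as name(argument=value, ...), one argument or row to a line, values as JSON. servo_tool: Moves the arm, as the interface text tells. Its arguments: {"type":"object","properties":{"rows":{"type":"array"},"force":{"type":"number"}},"required":["rows"]}

```bash
mkdir -p pics; ls; cat > h.py <<'E'
import numpy as np, cv2
from cell import *
def world(p, mask=None):
    K=p["intrinsics"]; k1=p["k1"]; z=p["range_z"]
    v,u=np.mgrid[0:384,0:512].astype(float)
    d=np.array([k1,0,0,0,0.])
    n=cv2.undistortPoints(np.stack([u.ravel(),v.ravel()],1)[:,None],np.array(K),d)[:,0]
    P=np.c_[n*z.ravel()[:,None],z.ravel()]
    T=np.array(p["cam_to_world"])
    W=P@T[:3,:3].T+T[:3,3]
    W[z.ravel()==0]=np.nan
    return W.reshape(384,512,3)
def pix(p,X):
    T=np.linalg.inv(np.array(p["cam_to_world"])); X=np.atleast_2d(X)
    C=X@T[:3,:3].T+T[:3,3]; 
    q,_=cv2.projectPoints(C,np.zeros(3),np.zeros(3),np.array(p["intrinsics"]),np.array([p["k1"],0,0,0,0.]))
    return q[:,0]
E
python3 - <<'E'
from h import *
import pickle
print(get_obs())
a=[read_camera(n) for n in("scene","top")]
for n,p in zip(("scene","top"),a):
    cv2.imwrite(f"pics/{n}0.png",cv2.resize(p["frame"],None,fx=1.5,fy=1.5))
    for name in["carton","station"]:
        for r in cut_out(name,p): print(n,name,r["score"],r["extent"])
pickle.dump(a,open("a0.pkl","wb"))
E
```

```text
pics
{'time_s': 0.0, 'qpos': array([-69.66494804,  18.43963205,  -4.0172335 ,  83.17601883,
         1.29338473,  78.54046491,  -3.26064124]), 'joint_velocities': array([ 0.02516945, -0.07639611,  0.05079997, -0.02168692,  0.01040983,
       -0.02227694,  0.0502125 ]), 'effort': array([-2.47029431e-05, -4.91283882e+01, -4.04010639e-01, -3.12530029e+01,
       -6.39976957e-02,  4.35311103e-02,  1.65071133e-04]), 'tool_pos': array([0.21710464, 0.61209611, 0.23244544]), 'tool_rot': array([-178.10119688,   89.88898582, -107.62582297]), 'force': array([-0.32884388, -0.33665585,  0.38720072]), 'wrist_torque': array([-0.03036122,  0.00217555, -0.01921533]), 'grip_width': 0.08665675474221313}
scene carton 0.93 [340.8, 147.5, 33.2, 36.0]
scene carton 0.59 [291.9, 169.1, 37.2, 36.0]
scene carton 0.31 [261.8, 231.2, 78.2, 97.5]
scene station 0.78 [263.0, 229.9, 80.4, 94.9]
scene station 0.46 [298.6, 244.0, 23.1, 35.7]
scene station 0.4 [234.9, 170.9, 24.9, 29.1]
top carton 0.84 [200.6, 185.1, 36.9, 41.9]
top carton 0.71 [138.4, 181.9, 50.6, 25.4]
top carton 0.25 [199.7, 125.5, 25.5, 33.2]
top station 0.89 [266.7, 151.7, 108.6, 89.4]
```

View pics/scene0.png

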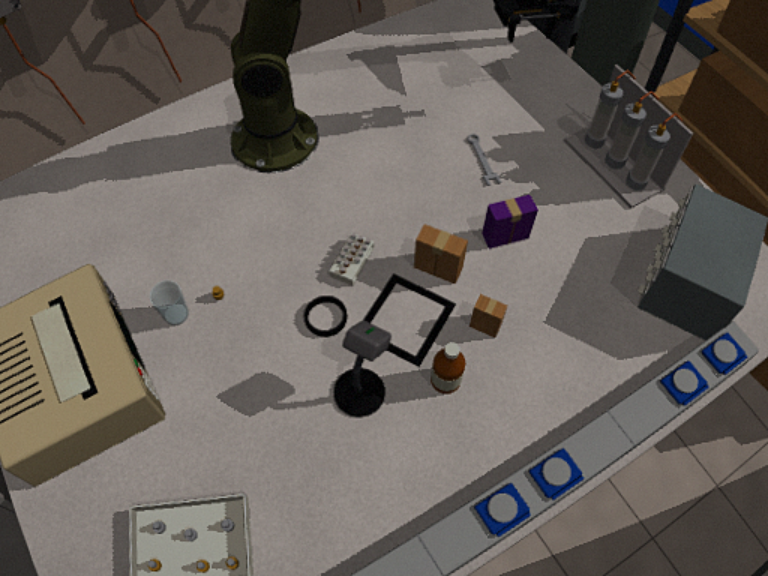

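View pics/top0.png

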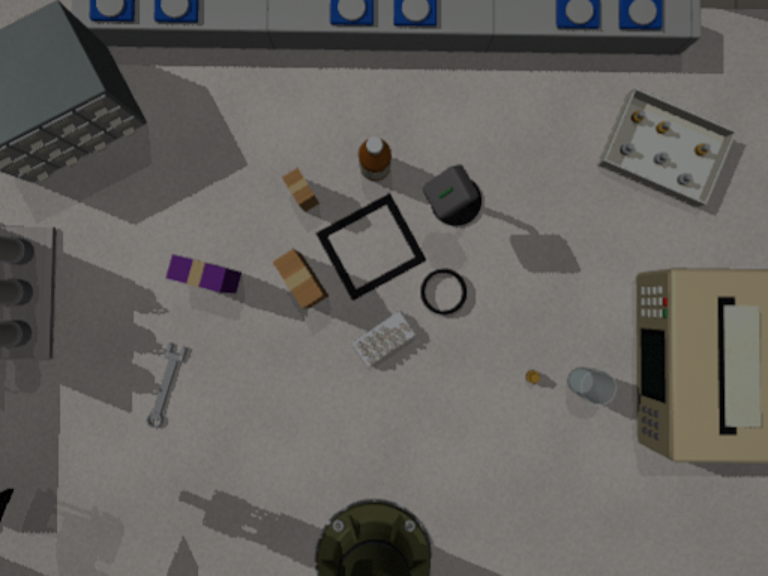

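The top picture (in 1.5x pixels) shows three carton-like things. The large brown one at (300,278) stands just short of the tape frame at (371,247). The small brown carton is at (300,188) and the purple look-alike at (203,273). The brown one at (300,278) fits the description. Next I measure it and confirm it in a crop.

```bash
python3 - <<'E'
from h import *
import pickle
a=pickle.load(open("a0.pkl","rb"))
S,T=a
for n,p in zip("ST",a):
    W=world(p); 
    # target blob
    fr=p["frame"].astype(int)
    z=W[...,2]
    print(n,"cam",np.array(p["cam_to_world"])[:3,3],"bench z",np.nanmedian(z))
    c=(200,185) if n=="T" else (292,169)
    u,v=np.meshgrid(np.arange(512),np.arange(384))
    near=(abs(u-c[0])<35)&(abs(v-c[1])<35)
    top=near&(z>0.10)&(z<0.118)
    k,l=cv2.connectedComponents(top.astype(np.uint8))
    lab=l[c[1]-3 if n=="T" else c[1]-12, c[0]]
    areas=[(l==i).sum() for i in range(k)];print(areas)
    m=l==(1+np.argmax(areas[1:]))
    P=W[m]; r=cv2.minAreaRect((P[:,:2]*1000).astype(np.float32)); print("top rect",r,np.median(P[:,2]), "corners",cv2.boxPoints(r).round(1).tolist())
    # tape
    cs=(248,165) if n=="T" else (273,212)
    dark=(fr.max(2)<45)&(abs(z)<0.012)
    k,l=cv2.connectedComponents(dark.astype(np.uint8))
    for i in range(1,k):
        mm=l==i
        if mm.sum()>150:
            Q=W[mm][:,:2]*1000; r=cv2.minAreaRect(Q.astype(np.float32)); print("dark",mm.sum(),r,u[mm].mean(),v[mm].mean())
p=T;cv2.imwrite("pics/crop0.png",cv2.resize(p["frame"][110:230,90:350],None,fx=3,fy=3,interpolation=cv2.INTER_CUBIC))
E
```

```text
S cam [ 1.15399451 -0.37133008  1.23893669] bench z -0.00015182894196330565
[np.int64(196165), np.int64(5), np.int64(438)]
top rect ((547.7301635742188, 140.6816864013672), (101.0199966430664, 52.211814880371094), 33.941490173339844) 0.10954979480187599 corners [[491.29998779296875, 134.10000610351562], [520.4000244140625, 90.80000305175781], [604.2000122070312, 147.1999969482422], [575.0999755859375, 190.5]]
dark 173 ((55.63599395751953, 1184.022705078125), (220.9285430908203, 84.7680892944336), 46.55359649658203) 413.4219653179191 9.583815028901734
dark 240 ((41.33816146850586, -30.360931396484375), (220.7391815185547, 133.529052734375), 51.1048469543457) 174.35833333333332 103.93333333333334
dark 683 ((618.6175537109375, 11.716789245605469), (155.103271484375, 174.65028381347656), 29.383331298828125) 274.9546120058565 210.99121522693997
dark 372 ((714.3084716796875, -161.21145629882812), (102.63583374023438, 101.4070816040039), 24.32708168029785) 239.8978494623656 262.88440860215053
T cam [ 0.50266825 -0.0063125   1.06703665] bench z 0.0006836544175754522
[np.int64(195975), np.int64(633)]
top rect ((548.8612060546875, 142.0721435546875), (100.0225830078125, 46.06623458862305), 33.07567596435547) 0.10960827590519595 corners [[494.3999938964844, 134.10000610351562], [519.5, 95.5], [603.2999877929688, 150.10000610351562], [578.2000122070312, 188.6999969482422]]
dark 165 ((696.0189208984375, -177.01589965820312), (50.47720718383789, 102.01799011230469), 46.6579704284668) 309.8484848484849 141.47878787878787
dark 995 ((618.4337158203125, 11.509719848632812), (154.87832641601562, 168.99554443359375), 29.05988883972168) 246.69346733668343 164.1929648241206
```

View pics/crop0.png

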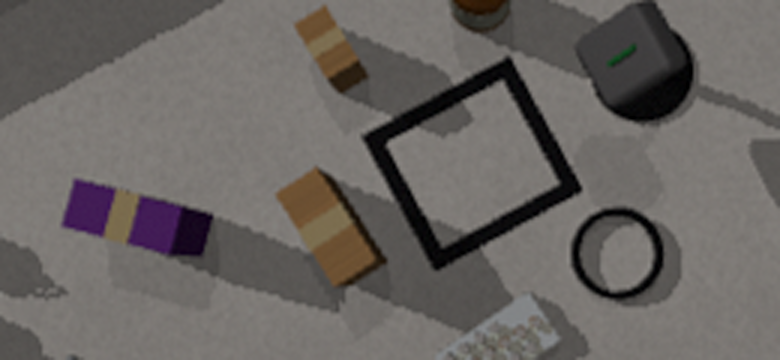

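The target is confirmed: the brown carton at crop (330,225), with the frame at (470,165). Measured values:

- **Carton:** centre at about (548.5, 141.5) mm, yaw about -56.7°.
- **Frame:** centre at (618.5, 11.6) mm, yaw about -60.9°.
- **Gap:** foot about 39 mm short of the strip, consistent with the 20–55 mm given.

The gripper body starts only 70 mm above the tips and the carton is 110 mm high. I'll bring the gripper into view to see which way it is slim.

Call:
servo_tool(
  rows=[30,-35,0,0,0,60,-70,0,0,0,90,-105,0,0,0,120,-140,0,0,0,150,-175,0,0,0,180,-210,0,0,0,200,-240,0,0,0,200,-240,0,0,0],
)

```text
time_s: 0.97
tool_pos: [0.4214, 0.367, 0.2339]
tool_rot: [-110.9, 89.8, -40.8]
force: [0.0, -1.0, 0.3]
grip_width: 0.0871
```

```bash
python3 - <<'E'
from h import *
import pickle
from scipy.spatial.transform import Rotation as Ro
o=get_obs(); R=Ro.from_euler('xyz',o['tool_rot'],degrees=True).as_matrix(); print(o['time_s'],o['tool_pos'],R.round(3).tolist(),o['grip_width'],finger_overhang)
a=[read_camera(n) for n in("scene","top","wrist")]
for n,p in zip(("scene","top"),a):
    W=world(p); L=(W-o['tool_pos'])@R
    m=(abs(L)<0.2).all(2)&(W[...,2]>0.16)
    for lo in np.arange(-0.2,0.02,0.01):
        s=m&(L[...,0]>=lo)&(L[...,0]<lo+0.01)
        if s.sum(): q=L[s]*1000; print(n,round(lo*1000),s.sum(),"y",q[:,1].min().round(),q[:,1].max().round(),"z",q[:,2].min().round(),q[:,2].max().round())
    c=pix(p,o['tool_pos'])[0].astype(int); print(c)
    y0=max(0,min(384-120,c[1]-60)); x0=max(0,min(512-160,c[0]-80))
    cv2.imwrite(f"pics/g_{n}.png",cv2.resize(p["frame"][y0:y0+120,x0:x0+160],None,fx=4,fy=4))
cv2.imwrite("pics/g_wrist.png",a[2]["frame"])
E
```

```text
0.9667 [0.42141379 0.36696777 0.233891  ] [[0.002, -0.94, 0.341], [-0.002, 0.341, 0.94], [-1.0, -0.003, -0.001]] 0.08710560558652766 0.011
scene -200 80 y -41.0 10.0 z -40.0 33.0
scene -190 41 y -40.0 -2.0 z -39.0 26.0
scene -180 43 y -39.0 1.0 z -34.0 26.0
scene -170 128 y -40.0 19.0 z -52.0 35.0
scene -160 161 y -40.0 38.0 z -53.0 17.0
scene -150 35 y -38.0 35.0 z -51.0 8.0
scene -140 44 y -26.0 20.0 z -51.0 12.0
scene -130 64 y -27.0 17.0 z -50.0 17.0
scene -120 77 y -27.0 10.0 z -51.0 16.0
scene -110 376 y -41.0 36.0 z -97.0 96.0
scene -100 306 y -41.0 37.0 z -97.0 98.0
scene -90 160 y -42.0 30.0 z -95.0 93.0
scene -80 166 y -42.0 28.0 z -88.0 90.0
scene -70 73 y -41.0 37.0 z -89.0 86.0
scene -60 8 y -36.0 12.0 z -87.0 83.0
scene -50 8 y -13.0 11.0 z 42.0 51.0
scene -40 23 y -14.0 -0.0 z -59.0 57.0
scene -30 26 y -16.0 6.0 z -55.0 55.0
scene -20 23 y -14.0 8.0 z -56.0 53.0
scene -10 24 y -17.0 10.0 z -56.0 50.0
scene 0 19 y -18.0 7.0 z -54.0 50.0
scene 10 4 y -6.0 7.0 z -45.0 46.0
[333  79]
top -200 120 y -42.0 26.0 z -38.0 8.0
top -190 42 y -42.0 25.0 z -38.0 5.0
top -180 41 y -38.0 25.0 z -33.0 3.0
top -170 307 y -41.0 33.0 z -50.0 17.0
top -160 440 y -41.0 34.0 z -51.0 15.0
top -150 71 y -40.0 29.0 z -51.0 -29.0
top -140 52 y -26.0 18.0 z -51.0 -46.0
top -130 49 y -26.0 18.0 z -51.0 -42.0
top -120 67 y -28.0 19.0 z -51.0 4.0
top -110 928 y -42.0 33.0 z -95.0 95.0
top -100 310 y -42.0 35.0 z -95.0 95.0
top -90 198 y -42.0 34.0 z -93.0 88.0
top -80 228 y -42.0 32.0 z -87.0 83.0
top -70 46 y -42.0 28.0 z -88.0 81.0
top -60 2 y -24.0 12.0 z -87.0 -86.0
top -40 1 y -15.0 -15.0 z 51.0 51.0
top -30 3 y -16.0 -14.0 z 49.0 51.0
top -20 8 y -15.0 -12.0 z 44.0 50.0
top -10 5 y -12.0 -9.0 z 43.0 45.0
top 0 3 y -9.0 -5.0 z 43.0 44.0
top 10 1 y -8.0 -8.0 z 43.0 43.0
[ 92 236]
```

```bash
python3 - <<'E'
from h import *
ims=[cv2.resize(cv2.imread(f"pics/g_{n}.png"),(400,300)) for n in("scene","top")]
w=cv2.resize(cv2.imread("pics/g_wrist.png"),(400,300))
cv2.imwrite("pics/g_all.png",np.vstack([np.hstack(ims),np.hstack([w,w*0])]))
E
```

```text
(no output)
```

View pics/g_all.png

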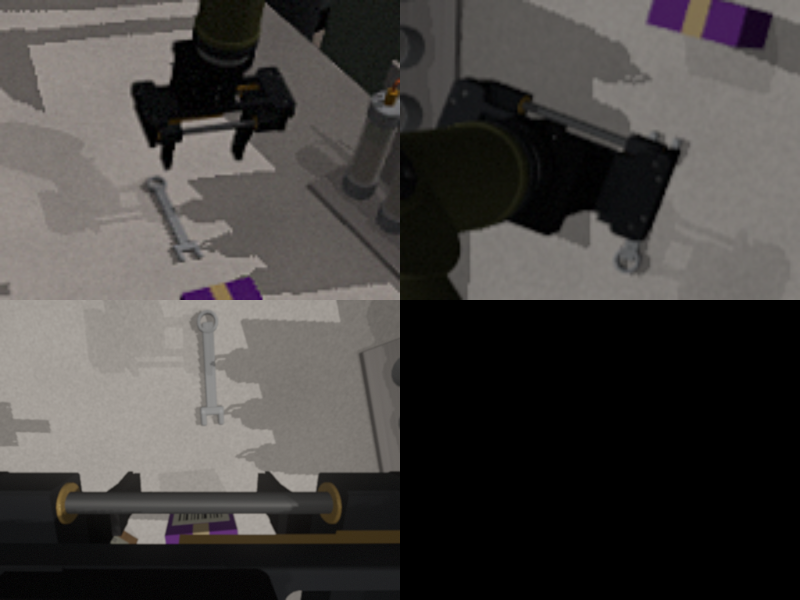

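```bash
python3 - <<'E'
from h import *
from scipy.spatial.transform import Rotation as Ro
o=get_obs(); R=Ro.from_euler('xyz',o['tool_rot'],degrees=True).as_matrix()
for n in("scene","top"):
    p=read_camera(n); W=world(p); L=((W-o['tool_pos'])@R)*1000
    m=(abs(L)<150).all(2)&(W[...,2]>0.16)
    print(n)
    for z0 in range(-100,100,20):
        s=""
        for x0 in range(-120,20,20):
            k=m&(L[...,2]>=z0)&(L[...,2]<z0+20)&(L[...,0]>=x0)&(L[...,0]<x0+20)
            s+=f"  {L[k][:,1].min():4.0f}..{L[k][:,1].max():3.0f}({k.sum():3d})" if k.sum() else "       --      "
        print(z0,s)
E
```

```text
scene
-100    -39.. 34( 73)   -40.. 38( 61)   -40.. 27( 34)    -5.. -5(  1)       --             --             --      
-80    -39.. 37( 67)   -41.. 39( 61)   -42..-26( 29)       --             --             --             --      
-60    -31.. 24( 81)   -40.. 27( 39)   -39..-20( 24)       --         -12.. -3( 14)   -14..  5( 20)   -15.. 13( 15)
-40    -30..-11( 43)   -29..-22( 22)   -39..-26( 17)       --             --             --             --      
-20    -28..-15( 42)   -28..-22( 21)   -36..-19( 19)       --             --             --             --      
0    -29..-18( 31)   -34..-21( 14)   -37..-28( 15)       --             --             --             --      
20    -29..-17( 11)   -29.. 16( 19)   -34..-28( 15)       --             --             --             --      
40    -28.. 26( 15)   -37.. 27( 69)   -40.. 26( 57)   -14.. 14( 18)   -14..  8( 31)   -14.. 12( 28)   -11.. 10( 10)
60    -38.. 33( 61)   -40.. 37( 94)   -40..-26( 25)       --             --             --             --      
80    -39.. 35( 55)   -39.. 38( 42)   -39..-36(  9)       --             
[... 466 characters left out ...]
       --             --      
-20    -25..-22(  3)   -25..-24( 12)   -32..-24( 37)       --             --             --             --      
0    -25..-20( 16)   -25..-23( 11)   -32..-25( 36)       --             --             --             --      
20    -24..-24(  1)   -25..-23( 12)   -32..-24( 36)       --             --             --             --      
40    -25..-18( 27)   -37..-19( 43)   -37..-18( 53)   -31..-31(  1)   -10.. -8(  5)   -10.. -3( 12)    -5..  1(  4)
60    -36.. -4( 82)   -37.. -3(107)   -37..-21( 17)       --             --             --             --      
80    -36..  6(142)   -36..  4( 38)   -36..-34(  8)       --             --             --             --
```

The gripper body is about 190 mm along the jaw axis and 75 mm across. It starts 70 mm above the tips and juts about 28 mm past the fingers on every side. With tips below about 40 mm, the body would hit the 110 mm carton high up before a finger touched it.

Plan: put the jaws loosely astride the carton, not gripping, with tips at about 42 mm and the body just above its top. The trailing pad's lower end then pushes in small checked steps, and the open leading finger stays clear as a guard against going over.

Call:
servo_tool(
  rows=[16,-28,0,6,0,32,-56,0,12,0,48,-84,0,18,0,64,-112,0,24,0,80,-140,0,30,0,96,-168,0,36,0,112,-198,0,43,0,127,-226,0,49,0,127,-226,0,49,0,127,-226,0,49,0],
)

```text
time_s: 2.05
tool_pos: [0.5446, 0.1465, 0.2334]
tool_rot: [31.7, 90.0, 151.0]
force: [-0.8, 1.2, 0.8]
grip_width: 0.0872
```

```bash
cat >> h.py <<'E'
from scipy.spatial.transform import Rotation as Ro
C0=np.array([618.5,11.6]); A=np.radians(-60.9); XS=np.array([np.cos(A),np.sin(A)]); YS=np.array([-XS[1],XS[0]])
def st(P): P=np.atleast_2d(P)[:,:2]-C0; return np.c_[P@XS,P@YS]
def tool():
    o=get_obs(); R=Ro.from_euler('xyz',o['tool_rot'],degrees=True).as_matrix()
    t=o['tool_pos']*1000; h=np.degrees(np.arctan2(R[1,2],R[0,2]))
    print("t",round(o['time_s'],2),"TCP",t.round(1),"station",st(t)[0].round(1),"jaw heading",round(h,2),"want 119.1","down",R[:,0].round(3),"F",o['force'].round(1),"w",round(o['grip_width']*1000,1)); return o
E
python3 - <<'E'
from h import *
tool()
E
```

```text
t 2.05 TCP [544.6 146.5 233.4] station [-153.8    1. ] jaw heading 119.36 want 119.1 down [-0.  0. -1.] F [-0.8  1.2  0.8] w 87.2
```

Call:
servo_tool(
  rows=[2,1,-30,0,0,2,1,-60,0,0,2,1,-90,0,0,2,1,-120,0,0,2,1,-145,0,0,2,1,-158,0,0,2,1,-158,0,0,2,1,-158,0,0],
)

```text
time_s: 2.72
tool_pos: [0.5451, 0.1502, 0.075]
tool_rot: [48.6, 89.9, 168.3]
force: [1.4, -0.3, 0.1]
grip_width: 0.087
```

```bash
python3 - <<'E'
from h import *
tool()
S=read_camera("scene");T=read_camera("top")
p=pix(S,[.5485,.1415,.055])[0].astype(int)
cv2.imwrite("pics/d1.png",np.hstack([cv2.resize(S["frame"][p[1]-50:p[1]+50,p[0]-50:p[0]+50],(400,400)),cv2.resize(T["frame"][135:235,150:250],(400,400))]))
E
```

```text
t 2.72 TCP [545.1 150.2  75. ] station [-156.8    3.3] jaw heading 119.66 want 119.1 down [-0.002  0.    -1.   ] F [ 1.4 -0.3  0.1] w 87.0
```

View pics/d1.png

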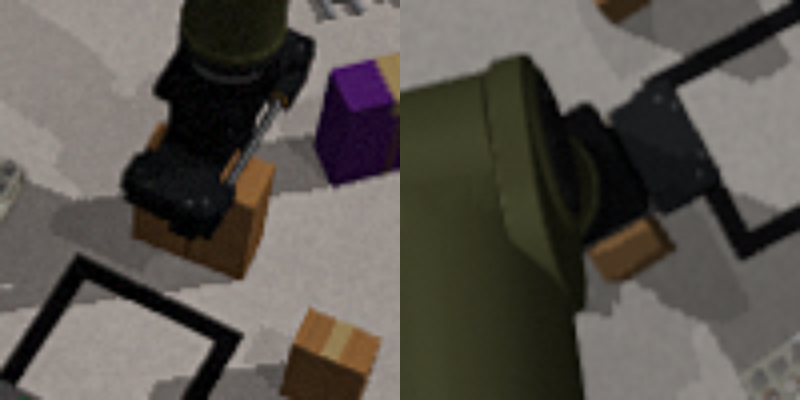

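The scene crop shows the jaws astride the carton, with the leading finger in front of its frame side at (185,240). Nothing is touching, and the TCP is about 9 mm behind centre. I'll correct that, lower to 55 mm and partly close.

Call:
servo_tool(
  rows=[2,-4,0,-0.5,0,5,-8,0,-0.5,0,5,-8,-8,-0.5,0,5,-8,-15,-0.5,0,5,-8,-20,-0.5,0,5,-8,-20,-0.5,0],
)

```text
time_s: 3.32
tool_pos: [0.55, 0.1393, 0.0538]
tool_rot: [77.2, 89.8, -163.8]
force: [-0.0, -0.4, 0.3]
grip_width: 0.0868
```

```bash
python3 - <<'E'
from h import *
tool()
for i in range(3): read_camera("wrist"); tool()
E
```

```text
t 3.32 TCP [550.  139.3  53.8] station [-144.9    2.2] jaw heading 118.97 want 119.1 down [-0.003 -0.001 -1.   ] F [-0.  -0.4  0.3] w 86.8
t 3.37 TCP [550.3 139.4  54.4] station [-144.8    2.6] jaw heading 118.97 want 119.1 down [-0.002 -0.001 -1.   ] F [ 0.2 -0.1 -0.3] w 87.0
t 3.42 TCP [550.8 139.6  54.9] station [-144.7    3.1] jaw heading 118.98 want 119.1 down [-0.001 -0.    -1.   ] F [0.3 0.7 0.3] w 86.8
t 3.47 TCP [551.1 139.7  55.3] station [-144.7    3.4] jaw heading 118.98 want 119.1 down [-0. -0. -1.] F [-1.2  0.1  1.1] w 87.2
```

Call:
servo_tool(
  rows=[0,0,-1,0,0.3,0,0,-2,0,0.3,0,0,-2,0,0.3,0,0,-2,0,0.3,1,-2,-2,0,0.3,2,-3.5,-2,0,0.3,3,-5.5,-2,0,0.3,4,-7,-2,0,0.3,5,-9,-2,0,0.3,5,-9,-2,0,0.3],
)

```text
time_s: 4.3
tool_pos: [0.5566, 0.1303, 0.0537]
tool_rot: [-95.8, 90.0, 23.2]
force: [0.6, 1.0, -0.1]
grip_width: 0.0609
```

```bash
cat >> h.py <<'E'
def look(fn):
    o=tool(); S=read_camera("scene"); T=read_camera("top")
    t=o['tool_pos']
    p=pix(S,[t[0],t[1],.055])[0].astype(int); q=pix(T,[t[0],t[1],.055])[0].astype(int)
    a,b=[cv2.resize(I["frame"][c[1]-50:c[1]+50,c[0]-50:c[0]+50],(400,400),interpolation=cv2.INTER_CUBIC) for I,c in((S,p),(T,q))]
    cv2.imwrite(fn,np.hstack([a,b]))
    # visible brown carton points near tool, station coords
    for n,I in(("scene",S),("top",T)):
        W=world(I)*1000; h=cv2.cvtColor(I["frame"],cv2.COLOR_BGR2HSV)
        m=(h[...,0]>5)&(h[...,0]<25)&(h[...,1]>80)&(h[...,2]>30)
        s=st(W.reshape(-1,3)).reshape(384,512,2); d=s-st(t*1000)[0]
        m&=(np.abs(d[...,0])<75)&(np.abs(d[...,1])<62)&(W[...,2]<130)
        # front face plane fit (points below 100 mm)
        f=m&(W[...,2]<100)&(W[...,2]>8)
        if n=="scene" and f.sum()>30:
            X=np.c_[s[f],W[f][:,2]]; X=X[X[:,0]>np.percentile(X[:,0],30)-8]
            Aq=np.c_[X[:,1],X[:,2],np.ones(len(X))]
            for _ in range(4):
                c=np.linalg.lstsq(Aq,X[:,0],rcond=None)[0]; r=np.abs(X[:,0]-Aq@c); k=r<max(2.5,np.median(r)*2); X=X[k];Aq=Aq[k]
            print("front face: n",len(X),"foot x at y=0",c[2].round(1),"yaw deg",np.degrees(-c[0]).round(1),"fwd tilt deg",np.degrees(c[1]).round(1),"y range",X[:,1].min().round(1),X[:,1].max().round(1))
        g=m&(W[...,2]>=100)
        if g.sum(): print(n,"top n",g.sum(),"z",np.percentile(W[g][:,2],[5,50,95]).round(1),"x",s[g][:,0].min().round(1),s[g][:,0].max().round(1),"y",s[g][:,1].min().round(1),s[g][:,1].max().round(1))
E
python3 -c "from h import *;look('pics/p1.png')"
```

```text
t 4.3 TCP [556.6 130.3  53.7] station [-133.8    3.7] jaw heading 118.95 want 119.1 down [ 0.  0. -1.] F [ 0.6  1.  -0.1] w 60.9
front face: n 98 foot x at y=0 -118.0 yaw deg 3.1 fwd tilt deg -0.3 y range 17.5 51.6
scene top n 127 z [102.2 109.6 125.8] x -169.0 -68.0 y -47.9 51.6
top top n 75 z [106.9 109.6 112.5] x -146.9 -117.5 y -47.7 -26.4
```

View pics/p1.png

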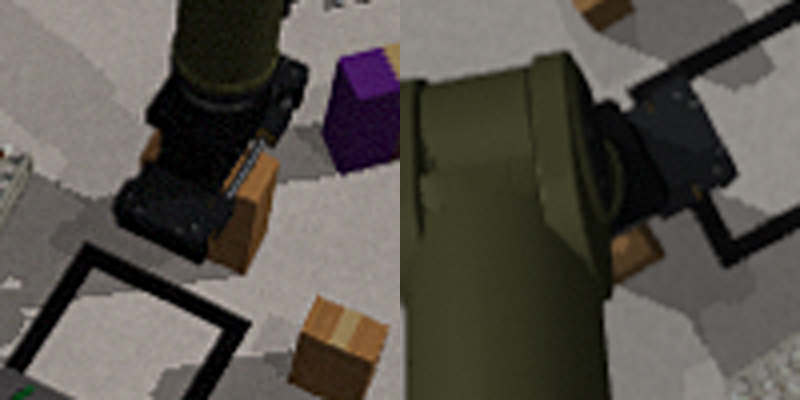

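The carton slid about 7 mm upright: foot at x = -118 mm, tilt about 0°, and the yaw is straightening. I'll continue slowly.

Call:
servo_tool(
  rows=[1,-1.8,0,0,0.3,2,-3.5,0,0,0.3,3,-5.3,0,0,0.3,4,-7,0,0,0.3,5,-8.8,0,0,0.3,6,-10.6,0,0,0.3,7,-12.4,0,0,0.3,8,-14.2,0,0,0.3,9,-16,0,0,0.3,10,-17.6,0,0,0.3],
)

```text
time_s: 5.23
tool_pos: [0.5663, 0.1128, 0.0535]
tool_rot: [60.4, 90.0, 179.3]
force: [-1.0, 0.9, -0.1]
grip_width: 0.0609
```

```bash
python3 -c "from h import *;look('pics/p2.png')"
```

```text
t 5.23 TCP [566.3 112.8  53.5] station [-113.8    3.6] jaw heading 118.97 want 119.1 down [-0.  0. -1.] F [-1.   0.9 -0.1] w 60.9
front face: n 92 foot x at y=0 -98.2 yaw deg 1.5 fwd tilt deg 0.4 y range 17.6 50.1
scene top n 129 z [103.7 110.4 127.4] x -150.4 -49.1 y -50.2 49.7
top top n 58 z [106.2 109.4 115.6] x -119.0 -49.2 y -48.8 -22.5
```

View pics/p2.png

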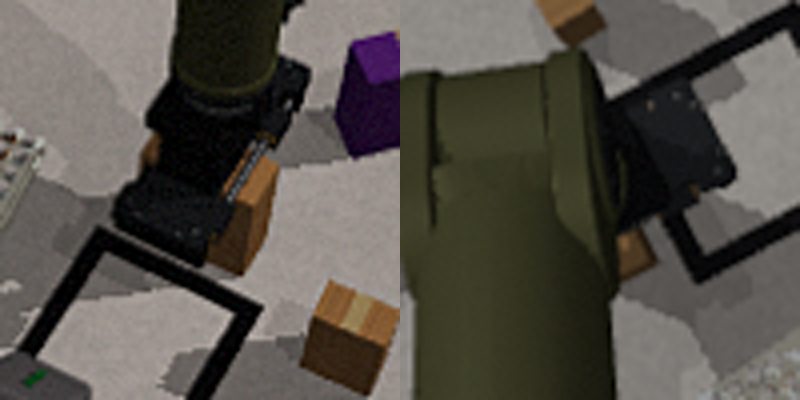

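Foot at -98 mm, upright, yaw 1.5°. Another 20 mm puts the edge on the strip.

Call:
servo_tool(
  rows=[1,-1.8,0,0,0.3,2,-3.5,0,0,0.3,3,-5.3,0,0,0.3,4,-7,0,0,0.3,5,-8.8,0,0,0.3,6,-10.6,0,0,0.3,7,-12.4,0,0,0.3,8,-14.2,0,0,0.3,9,-16,0,0,0.3,10,-17.6,0,0,0.3],
)

```text
time_s: 6.17
tool_pos: [0.5764, 0.0951, 0.0536]
tool_rot: [76.5, 90.0, -164.5]
force: [-1.3, 1.1, 0.8]
grip_width: 0.061
```

```bash
python3 -c "from h import *;look('pics/p3.png')"
```

```text
t 6.17 TCP [576.4  95.1  53.6] station [-93.5   3.8] jaw heading 118.97 want 119.1 down [-0. -0. -1.] F [-1.3  1.1  0.8] w 61.0
front face: n 85 foot x at y=0 -76.8 yaw deg 3.1 fwd tilt deg -0.3 y range 17.1 49.6
scene top n 123 z [104.2 110.  126.8] x -129.7 -28.5 y -49.3 49.6
top top n 39 z [106.8 109.5 111.7] x -95.0 -29.1 y -48.7 -24.4
```

View pics/p3.png

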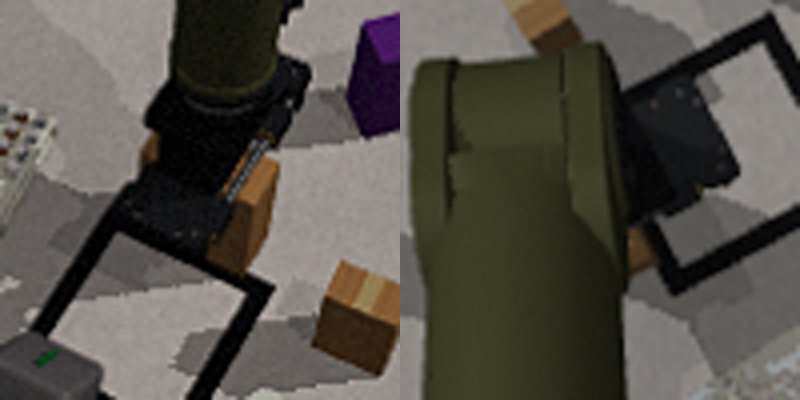

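The foot is at about -77 mm, on the strip. I'll back off, open, raise clear and withdraw to look.

Call:
servo_tool(
  rows=[-2,3.5,0,0,0.2,-3,5,0,0,0.05,-3,5,0,0,0.05,-3,5,20,0,0.05,-3,5,50,0,0.05,-3,5,85,0,0.05,-3,5,120,0,0.3,-3,5,140,0,0.6,-20,36,140,0,1,-40,70,140,0,1],
)

```text
time_s: 7.1
tool_pos: [0.5386, 0.1632, 0.1961]
tool_rot: [-113.6, 89.7, 4.9]
force: [0.3, 1.7, -0.6]
grip_width: 0.0637
```

Call:
servo_tool(
  rows=[-20,35,0,0,1,-40,70,0,0,1,-50,95,0,0,1,-50,95,0,0,1],
)

```text
time_s: 7.43
tool_pos: [0.4822, 0.2681, 0.1937]
tool_rot: [-10.6, 89.8, 109.0]
force: [-0.2, 0.7, 0.4]
grip_width: 0.0374
```

```bash
python3 - <<'E'
from h import *
tool()
S=read_camera("scene");T=read_camera("top")
for n,p in(("S",S),("T",T)):
    W=world(p)*1000; s=st(W.reshape(-1,3)).reshape(384,512,2)
    m=(W[...,2]>102)&(W[...,2]<117)&(abs(s[...,0]+100)<60)&(abs(s[...,1])<75)
    P=s[m]; r=cv2.minAreaRect(P.astype(np.float32)); print(n,m.sum(),r,np.median(W[m][:,2]))
    print("front", np.percentile(P[:,0],98))
    for nm in("carton","small_carton","solvent_bottle","vial_rack","tape_roll"):
        for c in cut_out(nm,p)[:2]:
            print(nm,c["score"],c["extent"])
T2=T["frame"];S2=S["frame"]
c=pix(T,[.575,.09,.05])[0].astype(int);d=pix(S,[.575,.09,.05])[0].astype(int)
cv2.imwrite("pics/p4.png",np.hstack([cv2.resize(I[k[1]-50:k[1]+50,k[0]-50:k[0]+50],(400,400),interpolation=cv2.INTER_CUBIC) for I,k in((S2,d),(T2,c))]))
E
```

```text
t 7.43 TCP [482.2 268.1 193.7] station [-290.4    5.7] jaw heading 119.61 want 119.1 down [-0.001  0.004 -1.   ] F [-0.2  0.7  0.4] w 37.4
S 439 ((-98.37224578857422, -0.13882827758789062), (100.08170318603516, 49.90624237060547), 89.96294403076172) 109.76197648374875
front -76.74388672873077
carton 0.81 [285.1, 178.3, 39.0, 39.5]
carton 0.79 [339.0, 148.3, 35.0, 37.2]
small_carton 0.88 [328.1, 209.6, 25.2, 20.1]
solvent_bottle 0.72 [300.2, 244.4, 21.4, 36.6]
vial_rack 0.92 [232.9, 172.2, 27.8, 36.0]
tape_roll 0.74 [216.2, 209.2, 30.9, 31.1]
T 623 ((-101.62980651855469, 1.592864990234375), (100.25059509277344, 45.797332763671875), 89.51534271240234) 109.78611578683895
front -79.69539537326216
carton 0.9 [130.9, 178.2, 32.7, 15.4]
carton 0.83 [212.8, 177.2, 31.3, 44.1]
small_carton 0.54 [200.7, 126.5, 23.3, 31.2]
solvent_bottle 0.71 [250.6, 108.2, 17.5, 26.3]
solvent_bottle 0.71 [215.7, 177.4, 33.4, 38.0]
vial_rack 0.91 [255.0, 223.6, 38.4, 37.8]
tape_roll 0.74 [212.2, 177.4, 31.6, 35.8]
tape_roll 0.54 [295.9, 194.8, 32.3, 28.7]
```

View pics/p4.png

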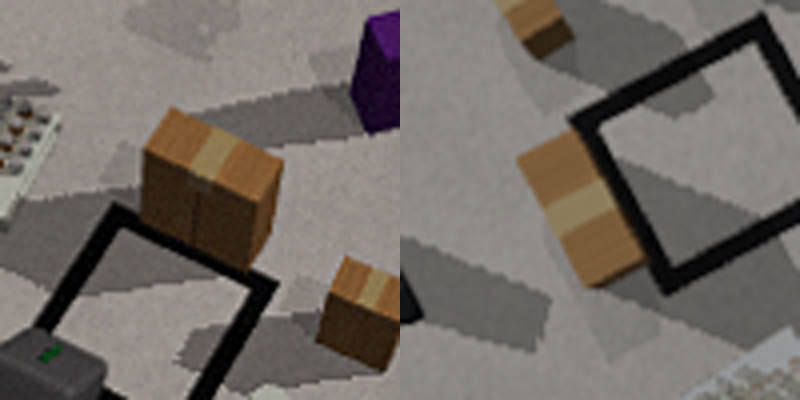

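The carton is square to the frame, within about 0.5° in the fits. Its foot is at x = -77 to -79.5 mm (scene and top cameras), y about 0 to +1.6 mm, so it stands on the strip; the scene crop shows tape ahead of the edge at (190,245). Now I'll set up the tipping push with shut fingers near the top.

Call:
servo_tool(
  rows=[10,-20,0,0,1,20,-40,0,0,1,35,-70,0,0,1,50,-100,0,0,1,54,-107,-20,0,1,54,-107,-50,0,1,54,-107,-80,0,1,54,-107,-95,0,1,54,-107,-95,0,1,54,-107,-95,0,1],
)

```text
time_s: 8.87
tool_pos: [0.5399, 0.1532, 0.0981]
tool_rot: [85.9, 89.9, -155.2]
force: [-0.8, 0.3, 0.7]
grip_width: 0.0004
```

```bash
python3 -c "from h import *;read_camera('top');tool()"
```

```text
t 8.92 TCP [540.9 153.5  99.5] station [-161.7    1.3] jaw heading 118.97 want 119.1 down [ 0.001  0.    -1.   ] F [-0.1  0.3 -0.3] w 0.5
```

Call:
servo_tool(
  rows=[2,-3.5,0,0,1,4,-7,0,0,1,6,-10.5,0,0,1,8,-14,0,0,1,10,-17.5,0,0,1,11,-19.6,0,0,1,12.2,-21.9,0,0,1,13.4,-24.1,0,0,1,14.6,-26.2,0,0,1,15.8,-28.4,0,0,1],
)

```text
time_s: 9.75
tool_pos: [0.5561, 0.1253, 0.0987]
tool_rot: [-11.1, 90.0, 107.9]
force: [-1.0, 0.4, 1.5]
grip_width: 0.0001
```

```bash
python3 -c "from h import *;look('pics/t1.png')"
```

```text
t 9.75 TCP [556.1 125.3  98.7] station [-129.7    0.8] jaw heading 119.0 want 119.1 down [-0.     0.001 -1.   ] F [-1.   0.4  1.5] w 0.1
front face: n 378 foot x at y=0 -78.3 yaw deg -0.4 fwd tilt deg 2.0 y range -49.6 49.5
scene top n 145 z [101.8 109.  113.8] x -120.2 -70.9 y -42.2 50.3
top top n 136 z [107.6 110.6 113.2] x -117.8 -74.8 y -48.8 50.6
```

View pics/t1.png

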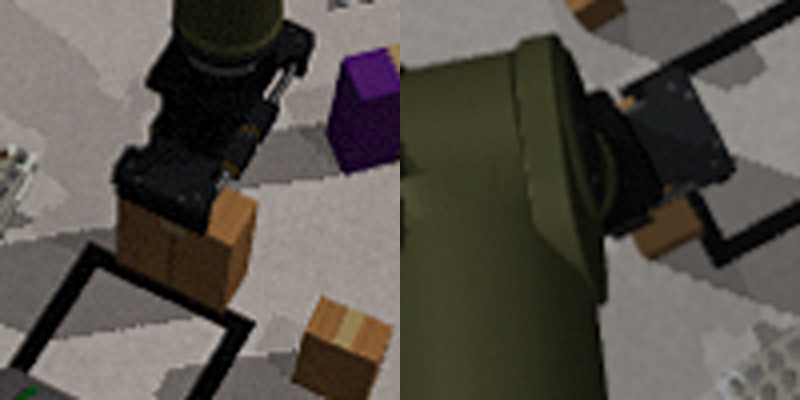

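It is tipping about the foot: tilt 2°, foot still at -78 mm. I'll keep pushing.

Call:
servo_tool(
  rows=[1.2,-2.2,0,0,1,2.4,-4.4,0,0,1,3.6,-6.6,0,0,1,4.9,-8.7,0,0,1,6.1,-10.9,0,0,1,7.3,-13.1,0,0,1,8.5,-15.3,0,0,1,9.7,-17.5,0,0,1,10.9,-19.7,0,0,1,12.1,-21.9,0,0,1],
)

```text
time_s: 10.68
tool_pos: [0.5683, 0.1028, 0.0985]
tool_rot: [160.0, 90.0, -81.1]
force: [0.3, -0.6, 0.6]
grip_width: 0.0004
```

```bash
python3 -c "from h import *;look('pics/t2.png')"
```

```text
t 10.68 TCP [568.3 102.8  98.5] station [-104.1    0.5] jaw heading 118.97 want 119.1 down [ 0. -0. -1.] F [ 0.3 -0.6  0.6] w 0.4
front face: n 100 foot x at y=0 -78.2 yaw deg 0.7 fwd tilt deg 20.1 y range -49.7 50.4
scene top n 183 z [102.4 108.5 119.3] x -85.3 -40.2 y -50.0 50.1
top top n 148 z [103.  108.7 117.2] x -90.1 -42.5 y -48.7 50.2
```

View pics/t2.png

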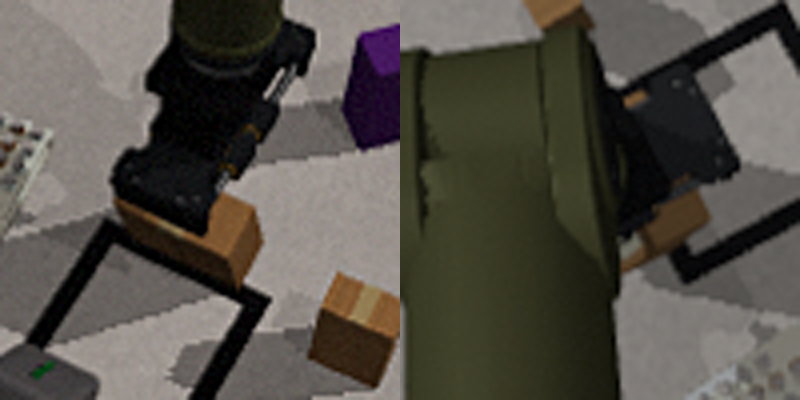

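Tilt is 20° and the foot is still at -78 mm. A few more millimetres will let it fall.

Call:
servo_tool(
  rows=[1.2,-2.2,0,0,1,2.4,-4.4,0,0,1,3.6,-6.6,0,0,1,4.9,-8.7,0,0,1,4.9,-8.7,0,0,1,4.9,-8.7,0,0,1,4.9,-8.7,0,0,1,4.9,-8.7,0,0,1],
)

```text
time_s: 11.45
tool_pos: [0.573, 0.0947, 0.0986]
tool_rot: [-14.3, 90.0, 104.6]
force: [-0.2, 0.2, -0.2]
grip_width: 0.0005
```

```bash
python3 -c "from h import *;look('pics/t3.png')"
```

```text
t 11.45 TCP [573.   94.7  98.6] station [-94.7   0.7] jaw heading 118.99 want 119.1 down [-0.  0. -1.] F [-0.2  0.2 -0.2] w 0.5
front face: n 146 foot x at y=0 -47.1 yaw deg -1.1 fwd tilt deg -15.2 y range -49.6 49.8
```

View pics/t3.png

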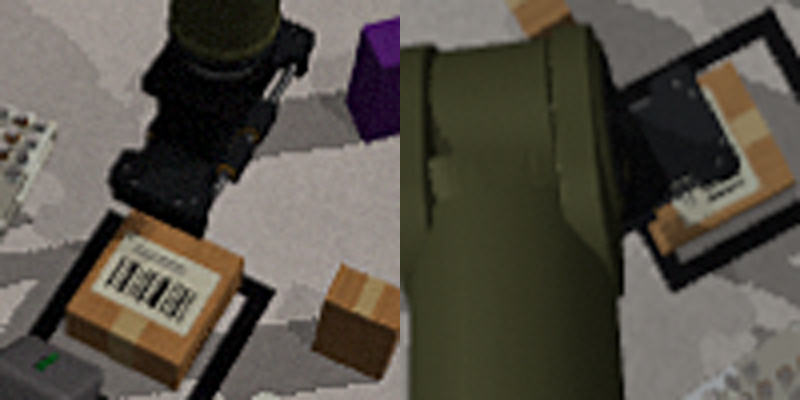

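It has tipped label-up inside the frame: the barcode is at (155,285) in the scene crop. I'll withdraw up and back, then verify.

Call:
servo_tool(
  rows=[-5,9,10,0,1,-10,18,30,0,1,-20,36,60,0,1,-38,68,90,0,1,-56,100,100,0,1,-74,132,100,0,1,-92,164,100,0,1,-100,180,100,0,1,-100,180,100,0,1],
)

```text
time_s: 12.3
tool_pos: [0.4692, 0.281, 0.1996]
tool_rot: [-19.1, 89.8, 100.4]
force: [-1.0, 0.2, -0.4]
grip_width: 0.0005
```

```bash
python3 - <<'E'
from h import *
import pickle
tool()
S=read_camera("scene");T=read_camera("top"); a=pickle.load(open("a0.pkl","rb"))
for n,p,b in(("S",S,a[0]),("T",T,a[1])):
    W=world(p)*1000; s=st(W.reshape(-1,3)).reshape(384,512,2)
    m=(W[...,2]>38)&(W[...,2]<52)&(abs(s[...,0]+20)<80)&(abs(s[...,1])<65)
    r=cv2.minAreaRect(s[m].astype(np.float32)); print(n,m.sum(),r,"z",np.percentile(W[m][:,2],[5,50,95]).round(1))
    W0=world(b)*1000
    for nm in("small_carton","solvent_bottle","vial_rack","tape_roll","wrench","beaker","brass_union"):
        r=[]
        for q in(b,p):
            c=cut_out(nm,q)
            r.append((c[0]["score"],[round(float(v),1) for v in c[0]["extent"]]) if c else None) 
        print(nm,r)
cv2.imwrite("pics/e_s.png",np.hstack([cv2.resize(S["frame"][130:280,180:360],(390,325)),cv2.resize(T["frame"][80:260,170:386],(390,325))]))
E
```

```text
t 12.3 TCP [469.2 281.  199.6] station [-308.     0.5] jaw heading 119.53 want 119.1 down [-0.001  0.003 -1.   ] F [-1.   0.2 -0.4] w 0.5
S 1005 ((-18.623958587646484, -0.7760734558105469), (101.4954833984375, 112.97614288330078), 89.47904205322266) z [40.9 45.  49. ]Traceback (most recent call last):
  File "<stdin>", line 13, in <module>
ValueError: only the last four pictures can be asked about
```

```bash
python3 - <<'E'
from h import *
import pickle
tool()
S=read_camera("scene");T=read_camera("top"); a=pickle.load(open("a0.pkl","rb"))
for n,p in(("S",S),("T",T)):
    W=world(p)*1000; s=st(W.reshape(-1,3)).reshape(384,512,2)
    m=(W[...,2]>38)&(W[...,2]<52)&(abs(s[...,0]+20)<80)&(abs(s[...,1])<65)
    r=cv2.minAreaRect(s[m].astype(np.float32)); print(n,m.sum(),r,"z",np.percentile(W[m][:,2],[5,50,95]).round(1))
d=cv2.absdiff(S["frame"],a[0]["frame"])
cv2.imwrite("pics/e_s.png",np.hstack([cv2.resize(S["frame"][130:280,180:360],(390,325)),cv2.resize(T["frame"][80:260,170:386],(390,325))]))
cv2.imwrite("pics/e_d.png",cv2.convertScaleAbs(d,alpha=3))
E
```

```text
t 12.4 TCP [472.4 275.4 199.3] station [-301.5    0.7] jaw heading 119.12 want 119.1 down [ 0.001  0.    -1.   ] F [ 0.6 -0.4  0.1] w 0.5
S 1009 ((-18.363994598388672, -1.0235671997070312), (115.53343200683594, 103.05715942382812), 0.713030219078064) z [40.6 45.  49.1]
T 1316 ((-20.05276870727539, 1.1996574401855469), (100.28372192382812, 109.97013854980469), 89.82685089111328) z [41.8 45.1 48.2]
```

View pics/e_s.png

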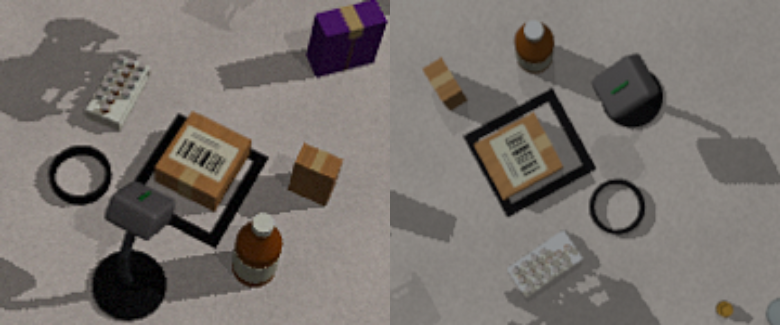

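View pics/e_d.png

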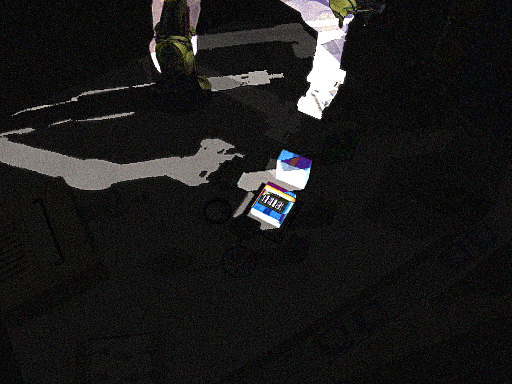

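The carton lies flat with its label up (top face at z = 45 mm), centred at station (-19, 0), with its foot at about -75 mm. The difference picture shows that only the carton, the arm and their shadows changed. Handing in.

```bash
python3 -c "from cell import *;print(sign_off())"
```

```text
the job is handed in; nothing more can be done
None
```

The carton is booked in: it lies flat on its back inside the frame, label up. I handed the job in at about 12.4 s of robot time, with the arm withdrawn and touching nothing.

- **Slide:** I pushed it about 47 mm in small checked steps. It stayed upright (fitted tilt within 0.5°) and finished square to the frame. Before tipping, its leading bottom edge was at x = -77 mm by the scene camera and -79.5 mm by the top camera, both on the nearest strip.
- **Tip:** I pushed about 90 mm above the bench with the fingers shut. The edge stayed at about -78 mm up to 20° of lean, then the carton fell forward by itself.
- **Last checks:** The top face is at z = 45 mm. The carton's centre is at about (-19, 0) mm in the frame's coordinates, with yaw under 1° and the foot edge at about -75 mm. A before-and-after scene picture shows nothing else moved. Wrist force readings stayed below about 2 N.

**Not as asked:** I pushed for the slide at about 42 mm above the bench, not low down. The tool can only point straight down, and its body would have hit the 110 mm carton near the top first. The jaws stood loosely astride the carton at 61 mm opening. Only the rear finger was meant to touch it, and it was never gripped.

**Check that failed:** comparing the other things by the networks was refused because the starting pictures were too old, so I used the picture difference instead.

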